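Find and release the latched key on the bench switch box

ROBOT

A 7-joint arm with a two-finger parallel gripper is mounted at the origin on the work surface. World frame = base frame: x ahead of the robot, y to its left, z up, the work surface at z = 0. Lengths are in m, angles in rad, forces in N, time in s.
With the tool pointing down it reaches from about 0.35 to 0.9 m from the base axis. Payload 8.1 kg.
Tool frame: the origin (TCP) lies on the centre line of the jaws, within the pads' length; the fingertips stand 22 mm ahead of it and the grasp point (between the pads) lies 3 mm ahead of it; z points along the fingers, y is the direction in which the jaws open and shut (so a half turn about z gives the same grasp; the last joint's range is limited). The gripper opens to 92 mm and grips with 3 to 60 N. Pads are 19 mm wide; open, the fingers measure 130 mm over their backs; the gripper's body (75 mm by 190 mm) begins 47 mm behind the grasp point.
Start: joints at [-1.338, 0.434, 0.025, 1.573, -0.012, 1.134, -0.075], TCP at [0.206, 0.59, 0.249] pointing down, gripper open.
Joint ranges: [-2.62, 2.62], [-0.44, 2.09], [-1.27, 1.32], [0.08, 2.57], [-1.32, 4.46], [0.12, 2], [-2.74, 2.74]. Speed limits (rad/s): [2.22, 2.22, 3.01, 3.01, 3.14, 3.14, 3.14].

INTERFACE

Orientations are given as a rotation vector (axis times angle).
In Python, from cell import arm gives the robot as it stands.
- The arm moves only by the shell command python3 -m pendant 'ROWS' [FORCE]. ROWS is JSON, a list that holds one entry, the list of rows, each a list of 7 numbers: the shift along the tool's x, y, z in units of 0.04 m (1.0 is 0.04 m), then the turn, a rotation vector about the tool's x, y, z in units of 0.08 rad (1.0 is 0.08 rad), then the closure, from 0 (fully open) to 1 (shut). In form: [[[tx, ty, tz, ax, ay, az, fingers], ...]]. A call has 1 to 20 rows; each row shifts and turns the commanded pose from where the row before left it, along the tool's axes as they then stand; what a row does not reach is not made up. A row lasts 1/12 s, in which the tool goes at most 41.7 mm and 7.16 degrees, less where a joint would pass 70% of its speed; a pose out of reach is approached as far as the arm can. A call with a number of a shift or a turn outside -1 to 1 is refused whole. A call with a gripper value outside its range is refused whole. The fingers move at their own pace and stop on an object; FORCE is the grip in N (left out, the last holds). Time passes only in rows, so rows that do not move let the fingers close. It gives the time, the measured TCP pose, the force and the opening at its end, in the units of the state.
- arm.observe(): the state, without advancing time (a new reading comes with each control period).
- arm.get_image(name): name is "scene" or "top" or "wrist"; returns a dict with "img" (420x560x3 uint8, red, green, blue), "z_map" (420x560 float32, m along the optical axis (not along the pixel's ray), 0 where there is no reading), "K" (3x3 intrinsics, pixels), "R" (3x3) and "t" (3): a world point X has camera coordinates R X + t. Camera axes: x right, y down, z forward; pixel columns grow to the right and rows downward; lengths in m; the calibration is good to about 2 mm. The wrist camera is an equidistant fisheye: a pixel r from the principal point sees the ray r / f radians off the axis. A picture is of the moment at which its call begins.
- arm.sign_off(): hands the job in, once; it reports no verdict.
The state is a dict: "clock": time; "joints": joint angles; "dq": joint speeds; "joint_efforts": joint torques, N m; "position": TCP position; "ee_rot": TCP orientation; "force": force on the tool from outside, world axes, zero at the start; "ft_torque": the same for the moment, N m; "width": opening from 0.0 (shut) to 1.0 (fully open).
Only numpy, scipy, OpenCV 4.12 (cv2) and the standard library are available. Lean on these libraries where they do the work, as an engineer would, in place of code of your own. Each camera call takes 0.05 s, during which the arm holds its last target.

TASK

The workshop's mains is off, and before it is switched on again no machine key on the bench switch box may be left in: one of its four white push-push keys still is. With the fingertips, tap all four keys lightly one after another from left to right (as seen from the robot, ending beside the red and yellow isolator) to feel which one is latched down, without switching any key over; then press the latched one home so that it springs out level with the others. Leave the things standing and lying round the box where they are.

Things in the scene. Friction and masses are not known exactly. Their poses are not given: they have to be found in the camera images.
- switchbox: switch box screwed to the bench, grey with aluminium cover, 120 (x) x 340 (y) x 60 mm high; origin at the centre of its underside, x pointing away from the robot (yaw within 20 degrees), y to the left. Four identical white keys in a row on the cover, 56 mm apart, each in a black bezel 40 mm square, 3 mm high. Behind them unlit lamps 6 mm high; black conduits go down into the bench behind the box.
- isolator (a point): centre of the cover under the rotary isolator, at the right-hand end of the box (y = -120 mm, 60 mm above the bench): yellow plate 62 mm square, red handle up to 27 mm above the cover, switched off. Not part of the job.
- key_a: one of the four keys; which place in the row it has changes from start to start. White cap 28 x 28 mm, origin at the centre of its top face. A push-push key moving straight down against a spring. Out: top 74 mm above the bench, 14 mm above the cover. Latched in: about 5 mm lower, 69 mm. Exactly one key is latched at the start, in any of the four places.
- key_b: one of the four keys; which place in the row it has changes from start to start. Like the others. A key that is out starts to give at 2 N, gives 1 mm more for about every further 1.5 N, and clicks in when pushed about 5 mm (9 N). Bottom stop 7.5 mm below the out position.
- key_c: one of the four keys; which place in the row it has changes from start to start. Like the others. A key that is latched does not give at all below about 4.5 N; pushed in a further 1.2 mm or more (5.5 N; bottom stop after 2.5 mm, 6.5 N) and let go, it springs out.
- key_d: one of the four keys; which place in the row it has changes from start to start. Like the others. A tap of 1 to 3 N at about 10 mm/s switches no key over.
- place1 (a point): the first, left-hand place in the row, counted from the left as seen from the robot: centre of the top of a key standing out there, 74 mm above the bench, at y = +120 mm on the box.
- place2 (a point): the second place in the row, counted from the left as seen from the robot: centre of the top of a key standing out there, 74 mm above the bench, at y = +64 mm on the box.
- place3 (a point): the third place in the row, counted from the left as seen from the robot: centre of the top of a key standing out there, 74 mm above the bench, at y = +8 mm on the box.
- place4 (a point): the fourth, right-hand (next to the isolator) place in the row, counted from the left as seen from the robot: centre of the top of a key standing out there, 74 mm above the bench, at y = -48 mm on the box.
- mouthpiece: loose brass trumpet mouthpiece standing rim down in front of the box, 27 mm across, 87 mm high, origin at the centre of its underside. Bystander.
- oil_bottle: loose small valve-oil bottle with blue label and black cap standing behind the box, 34 mm across, 95 mm high, origin at the centre of its underside. Bystander.
- piston: loose trumpet valve piston standing behind the box, steel barrel 17 mm across, with stem and brass finger button 86 mm high, origin at the centre of its underside. Bystander.
- screwdriver: loose screwdriver with orange handle lying in front of the box roughly along the row, about 200 mm long, at most 35 mm high, origin on its underside near mid-length. Bystander.

How it is judged:
On the way, in this order (a step that is already met when the one before it is completed fails the run):
1. the key in the first (left) place is tapped (((contact force between the fingers and key_a above 0.5 N and horizontal distance between key_a and place1 below 0.02 m) or (contact force between the fingers and key_b above 0.5 N and horizontal distance between key_b and place1 below 0.02 m) or (contact force between the fingers and key_c above 0.5 N and horizontal distance between key_c and place1 below 0.02 m) or (contact force between the fingers and key_d above 0.5 N and horizontal distance between key_d and place1 below 0.02 m))), for 0.02 s.
2. the key in the second place is tapped (((contact force between the fingers and key_a above 0.5 N and horizontal distance between key_a and place2 below 0.02 m) or (contact force between the fingers and key_b above 0.5 N and horizontal distance between key_b and place2 below 0.02 m) or (contact force between the fingers and key_c above 0.5 N and horizontal distance between key_c and place2 below 0.02 m) or (contact force between the fingers and key_d above 0.5 N and horizontal distance between key_d and place2 below 0.02 m))), for 0.02 s.
3. the key in the third place is tapped (((contact force between the fingers and key_a above 0.5 N and horizontal distance between key_a and place3 below 0.02 m) or (contact force between the fingers and key_b above 0.5 N and horizontal distance between key_b and place3 below 0.02 m) or (contact force between the fingers and key_c above 0.5 N and horizontal distance between key_c and place3 below 0.02 m) or (contact force between the fingers and key_d above 0.5 N and horizontal distance between key_d and place3 below 0.02 m))), for 0.02 s.
4. the key in the fourth place is tapped (((contact force between the fingers and key_a above 0.5 N and horizontal distance between key_a and place4 below 0.02 m) or (contact force between the fingers and key_b above 0.5 N and horizontal distance between key_b and place4 below 0.02 m) or (contact force between the fingers and key_c above 0.5 N and horizontal distance between key_c and place4 below 0.02 m) or (contact force between the fingers and key_d above 0.5 N and horizontal distance between key_d and place4 below 0.02 m))), for 0.02 s.
5. after all four taps, the latched key is pressed and springs out: all four keys stand out (z of each of key_a, key_b, key_c, key_d in the frame of switchbox above 0.073 m), for 0.2 s.
At the end, for the whole second after the job is handed in: all four keys stand out, their tops within 1 mm of 74 mm above the bench, the robot has let go, and the mouthpiece, bottle, piston (upright) and screwdriver are within 8 mm of where they were (all of step 5 and not (distance of mouthpiece from where it was at the start of the episode above 0.008 m) and not (distance of oil_bottle from where it was at the start of the episode above 0.008 m) and not (distance of piston from where it was at the start of the episode above 0.008 m) and not (distance of screwdriver from where it was at the start of the episode above 0.008 m) and not (angle between mouthpiece's own z axis and vertical above 0.3 rad) and not (angle between oil_bottle's own z axis and vertical above 0.3 rad) and not (angle between piston's own z axis and vertical above 0.3 rad)); the robot touches nothing.
It fails at once if a key that was out is pushed in past the click (more than 5.5 mm) (distance of any of key_a, key_b, key_c, key_d from where it was at the start of the episode above 0.0055 m).
It fails at once if a bystander is lifted, pushed more than 8 mm or tipped over (distance of any of mouthpiece, oil_bottle, piston, screwdriver from where it was at the start of the episode above 0.008 m or angle between any of mouthpiece, oil_bottle, piston's own z axis and vertical above 0.3 rad).
It also fails if it takes over 51 s, if anything falls off the work surface, if the arm or the gripper's body presses on something with over 40 N, if the wrist force passes 120 N, or if a joint passes its speed limit or range.

## Working session

There is one attempt and no reset: what is moved stays moved. The work goes in short steps, Python scripts to look and compute and a shell command to move; the robot and the scene stay as the last step left them, time stands still between calls to the robot, and variables do not carry over. Pictures are saved under pics/ and viewed, and the job is handed in when it is done.

```bash
ls; mkdir -p pics; python3 - <<'E'
from cell import arm
import cv2
s=arm.observe(); print(s)
for n in ["scene","top"]:
    d=arm.get_image(n); cv2.imwrite(f"pics/{n}0.png",d["img"][:,:,::-1]); print(n,d["K"],d["R"],d["t"])
    import numpy as np; np.savez(f"{n}0.npz",**d)
E
```

```text
pics
{'clock': 0.0, 'joints': array([-1.33756788,  0.43522428,  0.02494648,  1.57413452, -0.01159089,
        1.13398641, -0.07511809]), 'dq': array([-6.32326935e-04, -1.49181393e-03,  9.16830176e-05, -3.28190127e-04,
       -1.15503885e-03, -1.35570008e-03,  6.64347538e-04]), 'joint_efforts': array([-1.01140125e-03, -6.67847300e+01,  9.84264202e-01, -3.14461362e+01,
       -6.07031467e-02,  4.27524280e-02,  1.86685816e-04]), 'position': array([0.20584769, 0.58960465, 0.24792936]), 'ee_rot': array([-5.25114827e-01, -3.09726579e+00,  2.51758881e-03]), 'force': array([-0.17994911,  0.53102717, -0.52147211]), 'ft_torque': array([-0.02011843,  0.00441119, -0.00919887]), 'width': 0.9975865570702768}
scene [[498.80998321   0.         271.49403253]
 [  0.         498.80998321 209.88529892]
 [  0.           0.           1.        ]] [[ 0.4851128   0.87442735 -0.0065101 ]
 [ 0.54095662 -0.30594331 -0.78343132]
 [-0.68704549  0.37653088 -0.62144428]] [-0.29163757 -0.25192486  1.27251359]
top [[429.08242497   0.         276.12676472]
 [  0.         429.08242497 204.42359743]
 [  0.           0.           1.        ]] [[-0.00135449 -0.99886795  0.04754978]
 [-0.9889966  -0.00569608 -0.14782855]
 [ 0.14793205 -0.0472268  -0.98786929]] [-0.01355381  0.56769848  0.67074369]
```

View pics/scene0.png

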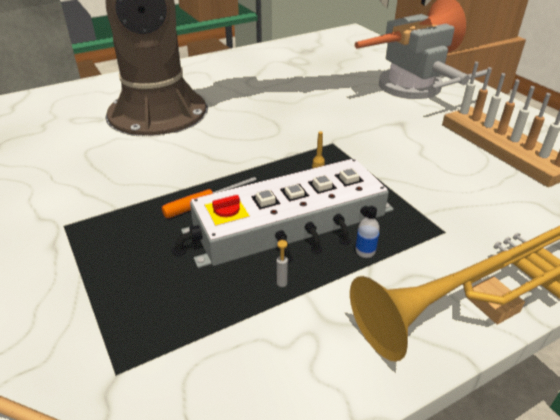

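View pics/top0.png

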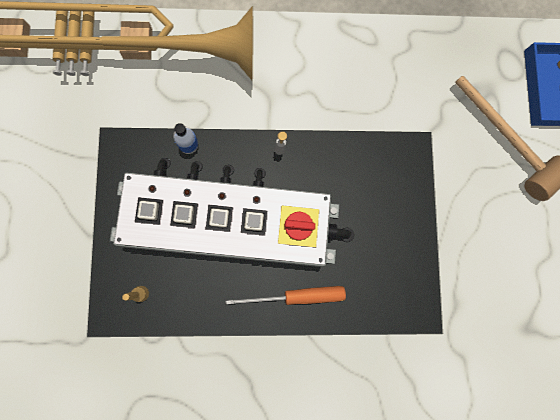

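The top view shows the keys at about (148,211), (184,214), (219,218) and (254,221), and the isolator at (299,226). The mouthpiece is at (140,294), the screwdriver around (290,298), the bottle at (186,140) and the piston at (281,145). Next I'll measure the bezels and the isolator.

```bash
cat > h.py <<'E'
import numpy as np, cv2
def ray(d,uv,z):
    K,R,t=d["K"],d["R"],d["t"]; c=-R.T@t
    v=R.T@np.linalg.inv(K)@np.array([uv[0],uv[1],1.]); return c+v*(z-c[2])/v[2]
E
python3 - <<'E'
from h import *
from cell import arm
for n in ["top","scene"]:
    d=dict(np.load(n+"0.npz")); im=d["img"]; g=im.max(2)
    hsv=cv2.cvtColor(im,cv2.COLOR_RGB2HSV)
    yel=cv2.inRange(hsv,(22,150,120),(35,255,255))+cv2.inRange(hsv,(0,200,120),(6,255,255))+cv2.inRange(hsv,(174,200,120),(180,255,255))
    if n=="scene": yel[:, 260:]=0; yel[:, :205]=0
    cs,_=cv2.findContours(yel,cv2.RETR_EXTERNAL,cv2.CHAIN_APPROX_NONE)
    c=max(cs,key=cv2.contourArea); r=cv2.minAreaRect(c); print(n,"iso",r,ray(d,r[0],.062))
    m=(g<90).astype(np.uint8)*255
    cs,h=cv2.findContours(m,cv2.RETR_CCOMP,cv2.CHAIN_APPROX_NONE)
    for i,c in enumerate(cs):
        a=cv2.contourArea(c)
        if 200<a<1500 and h[0][i][3]<0:
            r=cv2.minAreaRect(c); print("dark",a,r, ray(d,r[0],.063).round(4))
    K=d["K"]
    w=dict(d)
d=dict(np.load("top0.npz"))
np.set_printoptions(suppress=True,precision=4)
# white caps, and height from z_map
g=d["img"].min(2)
for (u,v) in [(148,211),(184,214),(219,218),(254,221)]:
    zz=[]
    pts=[]
    for dv in range(-5,6):
        for du in range(-5,6):
            z=d["z_map"][v+dv,u+du]
            p=np.linalg.inv(d["K"])@np.array([u+du,v+dv,1])*z
            pts.append(d["R"].T@(p-d["t"]))
    print((u,v),np.median(pts,0))
im=cv2.resize(d["img"][190:270,105:345],None,fx=3.3,fy=3.3,interpolation=cv2.INTER_CUBIC); cv2.imwrite("pics/topz.png",im[:,:,::-1])
# bystander points and scene points from depth
for nm,uv in dict(mp=(140,294),mtip=(126,297),bottle=(181,130),piston=(283,136),sdtip=(228,302),sdend=(345,294)).items():
    z=d["z_map"][uv[1],uv[0]]; print(nm,d["R"].T@(np.linalg.inv(d["K"])@np.array([*uv,1])*z-d["t"]))
E
```

```text
top iso ((315.0, 246.0), (0.0, 0.0), 0.0) [ 0.49789944 -0.07356907  0.062     ]
dark 545.5 ((253.52049255371094, 221.2746124267578), (24.444650650024414, 24.535186767578125), 5.194429397583008) [0.5372 0.0249 0.063 ]
dark 546.5 ((218.69869995117188, 217.7598419189453), (24.71461296081543, 24.582448959350586), 7.594643592834473) [0.5426 0.0805 0.063 ]
dark 556.5 ((183.5975799560547, 214.12193298339844), (24.847097396850586, 24.626232147216797), 6.34019136428833) [0.5482 0.1362 0.063 ]
dark 564.0 ((148.47781372070312, 210.43856811523438), (25.237709045410156, 24.711923599243164), 6.709836483001709) [0.5538 0.1916 0.063 ]
dark 262.5 ((535.5059204101562, 190.57647705078125), (27.116308212280273, 13.015828132629395), 40.60129928588867) [ 0.5906 -0.4452  0.063 ]
dark 780.5 ((533.3816528320312, 88.59190368652344), (85.380859375, 27.808147430419922), 71.34210968017578) [ 0.7703 -0.4582  0.063 ]
scene iso ((226.9412078857422, 206.76475524902344), (17.46256446838379, 25.70877456665039), 75.96376037597656) [ 0.52123191 -0.04300009  0.062     ]
dark 307.0 ((334.5882263183594, 152.35293579101562), (17.947635650634766, 25.70877456665039), 75.96376037597656) [0.4683 0.2179 0.063 ]
dark 750.0 ((409.29998779296875, 52.399986267089844), (44.72136306762695, 32.64659881591797), 26.56505012512207) [0.1343 0.7037 0.063 ]
(148, 211) [0.5515 0.1894 0.0744]
(184, 214) [0.5469 0.1337 0.0746]
(219, 218) [0.5414 0.0793 0.0696]
(254, 221) [0.5363 0.0241 0.0745]
mp [0.4218 0.208  0.0286]
mtip [0.4209 0.2129 0.0876]
bottle [0.6758 0.1384 0.0973]
piston [ 0.6718 -0.0214  0.0863]
sdtip [0.4075 0.0666 0.0163]
sdend [ 0.4201 -0.1282  0.0227]
```

View pics/topz.png

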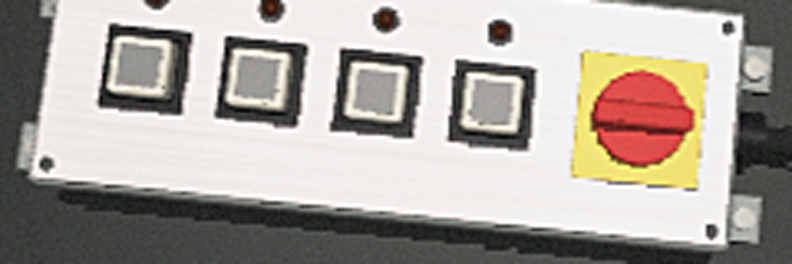

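Depth puts the third place about 5 mm lower (0.0696 m against 0.0745 m), and the taps should confirm it. The row direction is yaw −5.7°. First I'll close the fingers, align the tool with the row and travel high to place 1.

```bash
python3 -m pendant '[[[0,0,0,0,0,-0.74,1],[0,0,0,0,0,-0.74,1],[0,0,0,0,0,-0.74,1],[0,0,0,0,0,-0.74,1],[0,0,0,0,0,0,1]]]' 20
python3 -m pendant '[[[-0.3,-0.3,0,0,0,0,1],[-0.6,-0.56,0,0,0,0,1],[-0.6,-0.56,0,0,0,0,1],[-0.6,-0.56,0,0,0,0,1],[-0.6,-0.56,0,0,0,0,1],[-0.6,-0.56,0,0,0,0,1],[-0.6,-0.56,0,0,0,0,1],[-0.6,-0.56,0,0,0,0,1],[-0.6,-0.56,0,0,0,0,1],[-0.6,-0.56,0,0,0,0,1],[-0.6,-0.56,0,0,0,0,1],[-0.6,-0.56,0,0,0,0,1],[-0.6,-0.56,0,0,0,0,1],[-0.6,-0.56,0,0,0,0,1],[-0.6,-0.56,0,0,0,0,1],[-0.6,-0.56,0,0,0,0,1],[-0.3,-0.3,0,0,0,0,1],[0,0,0,0,0,0,1],[0,0,0,0,0,0,1]]]'
cat > st.py <<'E'
from h import *
from cell import arm
from scipy.spatial.transform import Rotation as Ro
np.set_printoptions(suppress=True,precision=4)
s=arm.observe(); R=Ro.from_rotvec(s["ee_rot"]).as_matrix()
print(s["clock"],s["position"],s["width"],"F",s["force"],"tooly",R[:,1],"toolz",R[:,2])
P=np.array([[.5538,.1916],[.5482,.1362],[.5426,.0805],[.5372,.0249]])
for i,p in enumerate(P):
    e=R.T@(np.array([*p,.074])-(s["position"]+.022*R[:,2])); print(i+1,"units to go from tip to key top",e/.04)
E
python3 st.py
```

```text
clock: 0.52
position: [0.206, 0.5898, 0.2483]
ee_rot: [-0.151, -3.138, 0.001]
force: [0.7, 0.3, -0.5]
width: 0.687
clock: 2.1
position: [0.5528, 0.1921, 0.2485]
ee_rot: [-0.163, -3.137, 0.001]
force: [0.2, 0.4, -0.6]
width: 0.005
2.1 [0.5528 0.1921 0.2485] 0.00542611308230481 F [ 0.2037  0.4378 -0.5987] tooly [ 0.1036  0.9946 -0.0005] toolz [-0.0004 -0.0005 -1.    ]
1 units to go from tip to key top [-0.0283 -0.0073  3.8115]
2 units to go from tip to key top [-0.0325 -1.3993  3.8122]
3 units to go from tip to key top [-0.0374 -2.7989  3.8129]
4 units to go from tip to key top [-0.0471 -4.1954  3.8136]
```

```bash
python3 -m pendant '[[[-0.03,-0.01,0.3,0,0,0,1],[0,0,0.5,0,0,0,1],[0,0,0.5,0,0,0,1],[0,0,0.5,0,0,0,1],[0,0,0.5,0,0,0,1],[0,0,0.5,0,0,0,1],[0,0,0.5,0,0,0,1],[0,0,0.25,0,0,0,1],[0,0,0.1,0,0,0,1],[0,0,0,0,0,0,1],[0,0,0,0,0,0,1]]]'
python3 st.py|head -2
python3 - <<'E'
from cell import arm; import cv2
d=arm.get_image("wrist"); cv2.imwrite("pics/w1.png",d["img"][:,:,::-1])
d=arm.get_image("scene"); cv2.imwrite("pics/s1.png",cv2.resize(d["img"][120:270,180:400],None,fx=3.5,fy=3.5)[:,:,::-1])
E
```

```text
clock: 3.02
position: [0.5539, 0.1939, 0.1035]
ee_rot: [0.155, 3.137, 0.001]
force: [-1.0, 0.4, 0.7]
width: 0.005
3.0167 [0.5539 0.1939 0.1035] 0.005497813461659827 F [-1.0225  0.4078  0.7361] tooly [0.0987 0.9951 0.0006] toolz [ 0.0008  0.0006 -1.    ]
1 units to go from tip to key top [-0.0035 -0.0584  0.1884]
```

View pics/w1.png

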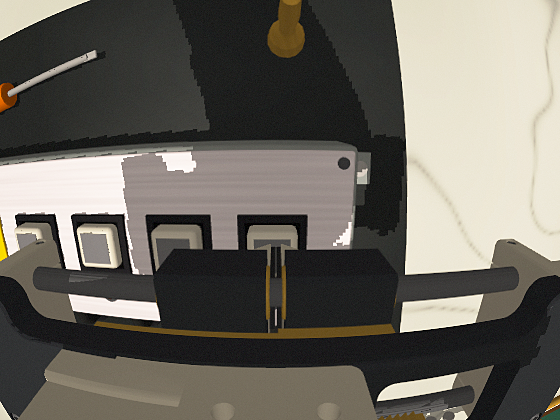

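View pics/s1.png

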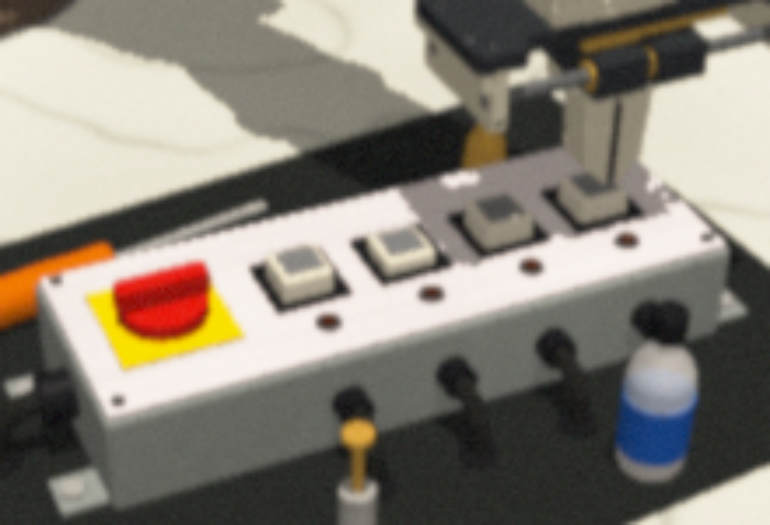

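The closed fingertips stand just over key 1 (scene crop about (605,190)), and the mouthpiece is clear. The third key also looks lower. I'll make a small correction in y, then tap slowly.

```bash
python3 -m pendant '[[[0,-0.05,0.03,0,0,0,1],[0,0,0.03,0,0,0,1],[0,0,0.03,0,0,0,1],[0,0,0.03,0,0,0,1],[0,0,0.02,0,0,0,1],[0,0,0,0,0,0,1],[0,0,0,0,0,0,1]]]'
python3 st.py|head -2
python3 -m pendant '[[[0,0,0.02,0,0,0,1],[0,0,0.02,0,0,0,1]]]'; python3 st.py|head -2
```

```text
clock: 3.7
position: [0.5534, 0.1914, 0.097]
ee_rot: [-0.156, -3.138, 0.0]
force: [-0.4, -0.2, -0.3]
width: 0.004
3.7 [0.5534 0.1914 0.097 ] 0.0041658320492572514 F [-0.3713 -0.1851 -0.2775] tooly [ 0.099   0.9951 -0.0001] toolz [-0.0002 -0.     -1.    ]
1 units to go from tip to key top [-0.0096  0.0069  0.0255]
clock: 3.87
position: [0.5536, 0.1914, 0.0957]
ee_rot: [0.156, 3.138, 0.0]
force: [-1.2, -0.6, 1.8]
width: 0.003
3.8667 [0.5536 0.1914 0.0957] 0.003021254857612341 F [-1.2105 -0.5559  1.779 ] tooly [0.099  0.9951 0.0002] toolz [ 0.0002  0.0001 -1.    ]
1 units to go from tip to key top [-0.0056  0.0053 -0.0081]
```

```bash
python3 -m pendant '[[[0,0,0.01,0,0,0,1],[0,0,0,0,0,0,1]]]';python3 -m pendant '[[[0,0,0.005,0,0,0,1]]]'; python3 st.py|head -2
```

```text
clock: 4.03
position: [0.5536, 0.1914, 0.0952]
ee_rot: [0.156, 3.137, 0.0]
force: [-1.4, 0.5, 2.3]
width: 0.003
clock: 4.12
position: [0.5536, 0.1914, 0.0951]
ee_rot: [0.155, 3.137, 0.0]
force: [-2.0, -0.1, 4.4]
width: 0.003
4.1167 [0.5536 0.1914 0.0951] 0.003316357969767433 F [-2.0034 -0.1372  4.3568] tooly [0.0989 0.9951 0.0002] toolz [ 0.0003  0.0002 -1.    ]
1 units to go from tip to key top [-0.0051  0.0044 -0.0215]
```

Key 1 touched at tip z of about 0.074, so it is out. Next is place 2.

```bash
python3 -m pendant '[[[0,0,-0.15,0,0,0,1],[0,0,-0.25,0,0,0,1],[0,-0.2,0,0,0,0,1],[-0.005,-0.4,0,0,0,0,1],[0,-0.4,0,0,0,0,1],[0,-0.3,0,0,0,0,1],[0,-0.1,0,0,0,0,1],[0,0,0.1,0,0,0,1],[0,0,0.1,0,0,0,1],[0,0,0.1,0,0,0,1],[0,0,0.02,0,0,0,1],[0,0,0.02,0,0,0,1],[0,0,0,0,0,0,1],[0,0,0,0,0,0,1]]]'
python3 st.py|sed -n '1p;3p'
python3 -m pendant '[[[0,0,0.02,0,0,0,1]]]'; python3 st.py|sed -n '1p;3p'
```

```text
clock: 5.28
position: [0.5481, 0.136, 0.0973]
ee_rot: [0.155, 3.138, 0.0]
force: [-0.2, -0.2, -1.0]
width: 0.006
5.2833 [0.5481 0.136  0.0973] 0.005582686093570282 F [-0.1668 -0.2333 -0.9992] tooly [0.0983 0.9952 0.0001] toolz [ 0.      0.0001 -1.    ]
2 units to go from tip to key top [-0.0012  0.0051  0.0327]
clock: 5.37
position: [0.5483, 0.1359, 0.0967]
ee_rot: [0.155, 3.137, 0.0]
force: [-0.1, 0.4, -0.4]
width: 0.006
5.3667 [0.5483 0.1359 0.0967] 0.005925494159002962 F [-0.1085  0.3918 -0.3601] tooly [0.0986 0.9951 0.0002] toolz [ 0.0004  0.0002 -1.    ]
2 units to go from tip to key top [0.0029 0.0074 0.0181]
```

```bash
python3 -m pendant '[[[0,0,0.02,0,0,0,1]]]';python3 -m pendant '[[[0,0,0.02,0,0,0,1]]]'; python3 st.py|sed -n '1p;3p'
```

```text
clock: 5.45
position: [0.5483, 0.1358, 0.0959]
ee_rot: [0.155, 3.137, 0.0]
force: [-0.3, 0.2, 3.3]
width: 0.007
clock: 5.53
position: [0.5483, 0.1359, 0.0952]
ee_rot: [0.155, 3.137, 0.001]
force: [-1.8, 0.4, 5.2]
width: 0.01
5.5333 [0.5483 0.1359 0.0952] 0.010284863559967897 F [-1.7941  0.3822  5.1984] tooly [0.0987 0.9951 0.0004] toolz [ 0.0005  0.0004 -1.    ]
2 units to go from tip to key top [ 0.0026  0.008  -0.02  ]
```

```bash
python3 -m pendant '[[[0,0,0.01,0,0,0,1]]]'; python3 -m pendant '[[[0,0,0,0,0,0,1]]]'; python3 st.py|sed -n '1p;3p'
```

```text
clock: 5.62
position: [0.5483, 0.1358, 0.0948]
ee_rot: [0.155, 3.137, 0.001]
force: [-1.8, 0.6, 4.1]
width: 0.005
clock: 5.7
position: [0.5483, 0.1359, 0.0947]
ee_rot: [0.155, 3.137, 0.001]
force: [-0.6, 1.3, 2.6]
width: 0.006
5.7 [0.5483 0.1359 0.0947] 0.006396110335783581 F [-0.6115  1.3033  2.6343] tooly [0.0989 0.9951 0.0005] toolz [ 0.0005  0.0004 -1.    ]
2 units to go from tip to key top [ 0.0037  0.0078 -0.0319]
```

Key 2 is out as well: contact near 0.0745, and it gave about 1 mm. Next is place 3, approached at about 10 mm/s.

```bash
python3 -m pendant '[[[0,0,-0.15,0,0,0,1],[0,0,-0.25,0,0,0,1],[0,-0.2,0,0,0,0,1],[-0.0,-0.4,0,0,0,0,1],[0,-0.4,0,0,0,0,1],[0,-0.3,0,0,0,0,1],[0,-0.1,0,0,0,0,1],[0,0,0.1,0,0,0,1],[0,0,0.1,0,0,0,1],[0,0,0.1,0,0,0,1],[0,0,0.02,0,0,0,1],[0,0,0.02,0,0,0,1],[0,0,0.02,0,0,0,1],[0,0,0.02,0,0,0,1],[0,0,0.02,0,0,0,1]]]'
python3 st.py|sed -n '1p;4p'
python3 -m pendant '[[[0,0,0.02,0,0,0,1],[0,0,0,0,0,0,1]]]'; python3 -m pendant '[[[0,0,0.02,0,0,0,1]]]'; python3 st.py|sed -n '1p;4p'
```

```text
clock: 6.95
position: [0.5426, 0.0801, 0.0945]
ee_rot: [0.155, 3.138, 0.0]
force: [-0.3, 0.0, 0.2]
width: 0.003
6.95 [0.5426 0.0801 0.0945] 0.002778920901790499 F [-0.3168  0.0373  0.1526] tooly [0.0987 0.9951 0.0001] toolz [ 0.0001  0.0001 -1.    ]
3 units to go from tip to key top [ 0.0021  0.0106 -0.0372]
clock: 7.12
position: [0.5425, 0.0799, 0.0936]
ee_rot: [-0.156, -3.138, -0.0]
force: [0.4, -0.3, -0.1]
width: 0.003
clock: 7.2
position: [0.5427, 0.0799, 0.093]
ee_rot: [0.156, 3.137, 0.0]
force: [0.5, 1.4, 0.5]
width: 0.003
7.2 [0.5427 0.0799 0.093 ] 0.0033456052828305027 F [0.5313 1.4109 0.5383] tooly [0.0989 0.9951 0.0001] toolz [ 0.0003  0.0001 -1.    ]
3 units to go from tip to key top [ 0.0032  0.0141 -0.0742]
```

No force at tip z of 0.071, so key 3 is down. I'll keep going in small steps.

```bash
for i in 1; do python3 -m pendant '[[[0,0,0.02,0,0,0,1]]]'; python3 -m pendant '[[[0,0,0.015,0,0,0,1],[0,0,0,0,0,0,1]]]'; done; python3 st.py|sed -n '1p;4p'
```

```text
clock: 7.28
position: [0.5427, 0.0799, 0.0922]
ee_rot: [0.156, 3.138, 0.0]
force: [-0.1, 0.2, -1.1]
width: 0.004
clock: 7.45
position: [0.5426, 0.0799, 0.0915]
ee_rot: [0.156, 3.138, 0.0]
force: [-0.6, -0.4, 1.0]
width: 0.004
7.45 [0.5426 0.0799 0.0915] 0.0036549577872494916 F [-0.5662 -0.3636  1.0275] tooly [0.0989 0.9951 0.    ] toolz [ 0.  0. -1.]
3 units to go from tip to key top [ 0.0008  0.0149 -0.1129]
```

```bash
python3 -m pendant '[[[0,0,0.01,0,0,0,1]]]'; python3 -m pendant '[[[0,0,0.01,0,0,0,1]]]'; python3 st.py|sed -n '1p;4p'
```

```text
clock: 7.53
position: [0.5426, 0.0799, 0.0913]
ee_rot: [0.156, 3.138, 0.0]
force: [-1.6, 0.0, 5.9]
width: 0.003
clock: 7.62
position: [0.5426, 0.0799, 0.091]
ee_rot: [0.156, 3.138, 0.0]
force: [-1.3, -0.7, 6.0]
width: 0.005
7.6167 [0.5426 0.0799 0.091 ] 0.004831984194369564 F [-1.3394 -0.7334  6.037 ] tooly [0.099  0.9951 0.0001] toolz [ 0.0001  0.0001 -1.    ]
3 units to go from tip to key top [ 0.001   0.0156 -0.1258]
```

Key 3 contacted at tip z of about 0.0695 and felt stiff: it is latched. The force rose to 6 N, so I'll lift, move over to place 4 and check that it didn't release.

```bash
python3 -m pendant '[[[0,0,-0.1,0,0,0,1],[0,0,-0.3,0,0,0,1],[0,0,-0.15,0,0,0,1],[0,-0.2,0,0,0,0,1],[-0.0,-0.4,0,0,0,0,1],[0,-0.4,0,0,0,0,1],[0,-0.3,0,0,0,0,1],[0,-0.1,0,0,0,0,1],[0,0,0,0,0,0,1],[0,0,0,0,0,0,1]]]'
python3 st.py|sed -n '1p;5p'
cat > ht.py <<'E'
from h import *
from cell import arm
import sys
np.set_printoptions(suppress=True,precision=4)
P=np.array([[.5538,.1916],[.5482,.1362],[.5426,.0805],[.5372,.0249]])
for n in ("scene","top"):
    d=arm.get_image(n)
    if n=="scene": cv2.imwrite(sys.argv[1],cv2.resize(d["img"][120:270,180:400],None,fx=3.5,fy=3.5)[:,:,::-1])
    v,u=np.mgrid[:420,:560]; z=d["z_map"]
    X=((np.linalg.inv(d["K"])@np.stack([u.ravel(),v.ravel(),np.ones(u.size)])*z.ravel()).T-d["t"])@d["R"]
    for i,p in enumerate(P):
        k=(np.abs(X[:,:2]-p).max(1)<.009)&(z.ravel()>0); print(n,i+1,"h",np.median(X[k,2]) if k.any() else None,k.sum())
E
python3 ht.py pics/s2.png
```

```text
clock: 8.45
position: [0.5371, 0.0245, 0.1126]
ee_rot: [0.156, 3.138, 0.001]
force: [-0.0, 1.1, 0.3]
width: 0.007
8.45 [0.5371 0.0245 0.1126] 0.006504523268377991 F [-0.0222  1.0876  0.2515] tooly [0.0992 0.9951 0.0005] toolz [ 0.      0.0005 -1.    ]
4 units to go from tip to key top [-0.0021  0.0103  0.416 ]
scene 1 h 0.07498305621783108 54
scene 2 h 0.07497184417085298 57
scene 3 h 0.07023950187679183 87
scene 4 h 0.1005913012451888 154
top 1 h 0.07470425542807105 141
top 2 h None 0
top 3 h 0.5181770162002862 17
top 4 h 0.5322919143482254 608
```

View pics/s2.png

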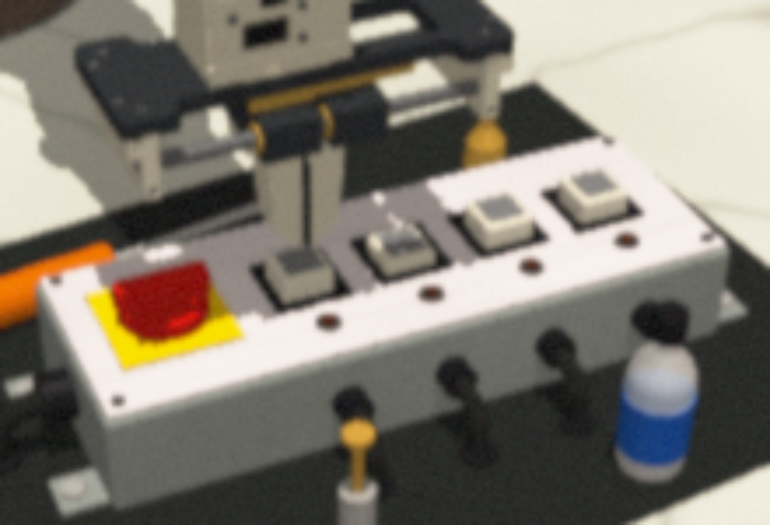

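Key 3 is still latched: 0.0702 against 0.0750 for the keys that are out. The fingers are over key 4, at about (300,240) in the crop. Now I'll tap it.

```bash
python3 -m pendant '[[[0,0,0.1,0,0,0,1],[0,0,0.1,0,0,0,1],[0,0,0.1,0,0,0,1],[0,0,0.05,0,0,0,1],[0,0,0.02,0,0,0,1],[0,0,0.02,0,0,0,1],[0,0,0,0,0,0,1]]]'; python3 st.py|sed -n '1p;5p'
python3 -m pendant '[[[0,0,0.02,0,0,0,1]]]'; python3 -m pendant '[[[0,0,0.015,0,0,0,1]]]';python3 st.py|sed -n '1p;5p'
```

```text
clock: 9.13
position: [0.537, 0.0242, 0.097]
ee_rot: [-0.156, -3.138, 0.0]
force: [0.7, -0.1, -0.4]
width: 0.003
9.1333 [0.537  0.0242 0.097 ] 0.002695863597597234 F [ 0.6898 -0.1123 -0.3883] tooly [ 0.0989  0.9951 -0.    ] toolz [-0.0002 -0.     -1.    ]
4 units to go from tip to key top [-0.004   0.018   0.0244]
clock: 9.22
position: [0.5372, 0.0242, 0.0965]
ee_rot: [0.156, 3.137, 0.0]
force: [0.7, 0.4, 0.8]
width: 0.005
clock: 9.3
position: [0.5372, 0.0242, 0.0959]
ee_rot: [0.156, 3.137, 0.0]
force: [0.0, 0.3, 4.5]
width: 0.005
9.3 [0.5372 0.0242 0.0959] 0.004813308581591457 F [0.0231 0.3447 4.4976] tooly [0.0989 0.9951 0.0002] toolz [ 0.0004  0.0001 -1.    ]
4 units to go from tip to key top [ 0.0018  0.0181 -0.0023]
```

```bash
python3 -m pendant '[[[0,0,0.005,0,0,0,1],[0,0,0,0,0,0,1]]]';python3 st.py|sed -n '1p;5p'
```

```text
clock: 9.47
position: [0.5372, 0.0242, 0.0957]
ee_rot: [0.156, 3.137, 0.0]
force: [-0.7, 0.6, 2.2]
width: 0.004
9.4667 [0.5372 0.0242 0.0957] 0.003916475008559509 F [-0.6522  0.6042  2.2017] tooly [0.0989 0.9951 0.0001] toolz [ 0.0005  0.0001 -1.    ]
4 units to go from tip to key top [ 0.0025  0.0182 -0.0065]
```

Key 4 is out: it carries a steady 2.2 N at the out height. Now I'll go back to key 3 and press it home.

```bash
python3 -m pendant '[[[0,0,-0.15,0,0,0,1],[0,0,-0.25,0,0,0,1],[0,0.2,0,0,0,0,1],[0,0.4,0,0,0,0,1],[0,0.4,0,0,0,0,1],[0,0.3,0,0,0,0,1],[0,0.12,0,0,0,0,1],[0,0,0,0,0,0,1],[0,0,0.1,0,0,0,1],[0,0,0.1,0,0,0,1],[0,0,0.1,0,0,0,1],[0,0,0.1,0,0,0,1],[0,0,0.05,0,0,0,1],[0,0,0.02,0,0,0,1],[0,0,0,0,0,0,1]]]'; python3 st.py|sed -n '1p;4p'
```

```text
clock: 10.72
position: [0.5425, 0.0804, 0.0924]
ee_rot: [-0.156, -3.137, 0.0]
force: [-0.5, -0.1, -0.1]
width: 0.008
10.7167 [0.5425 0.0804 0.0924] 0.0075338830178892984 F [-0.5034 -0.0521 -0.0975] tooly [ 0.0993  0.9951 -0.0002] toolz [-0.0005 -0.0001 -1.    ]
3 units to go from tip to key top [-0.0027  0.0023 -0.0898]
```

```bash
python3 -m pendant '[[[0,0,0.02,0,0,0,1],[0,0,0.02,0,0,0,1],[0,0,0.02,0,0,0,1]]]'; python3 -m pendant '[[[0,0,0.015,0,0,0,1],[0,0,0,0,0,0,1]]]'; python3 -m pendant '[[[0,0,0.01,0,0,0,1],[0,0,0,0,0,0,1]]]';python3 st.py|sed -n '1p;4p'
```

```text
clock: 10.97
position: [0.5428, 0.0807, 0.0906]
ee_rot: [0.155, 3.137, 0.0]
force: [-0.6, -0.3, 4.3]
width: 0.009
clock: 11.13
position: [0.5428, 0.0807, 0.0901]
ee_rot: [0.156, 3.137, 0.0]
force: [-1.9, -0.4, 5.6]
width: 0.003
clock: 11.3
position: [0.5428, 0.0807, 0.0898]
ee_rot: [0.156, 3.137, 0.0]
force: [-1.0, -1.2, 5.7]
width: 0.004
11.3 [0.5428 0.0807 0.0898] 0.0042714482032301946 F [-1.0027 -1.1945  5.7428] tooly [0.0989 0.9951 0.0003] toolz [ 0.0006  0.0002 -1.    ]
3 units to go from tip to key top [ 0.0055 -0.0061 -0.1562]
```

```bash
python3 -m pendant '[[[0,0,0.02,0,0,0,1],[0,0,0,0,0,0,1]]]'; python3 -m pendant '[[[0,0,0.01,0,0,0,1],[0,0,0,0,0,0,1]]]';python3 st.py|sed -n '1p;4p'
```

```text
clock: 11.47
position: [0.5428, 0.0807, 0.089]
ee_rot: [0.155, 3.137, 0.0]
force: [-1.0, -0.3, 6.1]
width: 0.002
clock: 11.63
position: [0.5428, 0.0807, 0.0888]
ee_rot: [0.156, 3.137, 0.0]
force: [-1.3, -0.3, 8.9]
width: 0.002
11.6333 [0.5428 0.0807 0.0888] 0.0023527922442755133 F [-1.2532 -0.2774  8.8755] tooly [0.099  0.9951 0.0003] toolz [ 0.0006  0.0003 -1.    ]
3 units to go from tip to key top [ 0.0058 -0.0059 -0.1797]
```

The key is at its bottom stop. I'll release it straight up and move well clear.

```bash
python3 -m pendant '[[[0,0,-0.1,0,0,0,1],[0,0,-0.2,0,0,0,1],[0,0,-0.5,0,0,0,1],[0,0,-0.6,0,0,0,1],[0,0,-0.6,0,0,0,1],[0,0,-0.6,0,0,0,1],[0,0,-0.6,0,0,0,1],[0,0,-0.3,0,0,0,1],[0,0,0,0,0,0,1],[0,0,0,0,0,0,1],[0,0,0,0,0,0,1]]]'; python3 st.py|sed -n '1p;4p'; python3 ht.py pics/s3.png
```

```text
clock: 12.55
position: [0.5421, 0.0806, 0.2274]
ee_rot: [-0.155, -3.137, 0.0]
force: [-1.2, -0.3, -0.8]
width: 0.007
12.55 [0.5421 0.0806 0.2274] 0.006885370885611506 F [-1.1578 -0.2659 -0.8147] tooly [ 0.0988  0.9951 -0.0003] toolz [-0.0011 -0.0002 -1.    ]
3 units to go from tip to key top [-0.0179 -0.0011  3.2858]
scene 1 h 0.07518477801758011 55
scene 2 h 0.07531492037938288 77
scene 3 h 0.22415460519120778 204
scene 4 h 0.32967895929903235 319
top 1 h None 0
top 2 h None 0
top 3 h 0.6215803044480892 360
top 4 h 0.6125409303330297 884
```

View pics/s3.png

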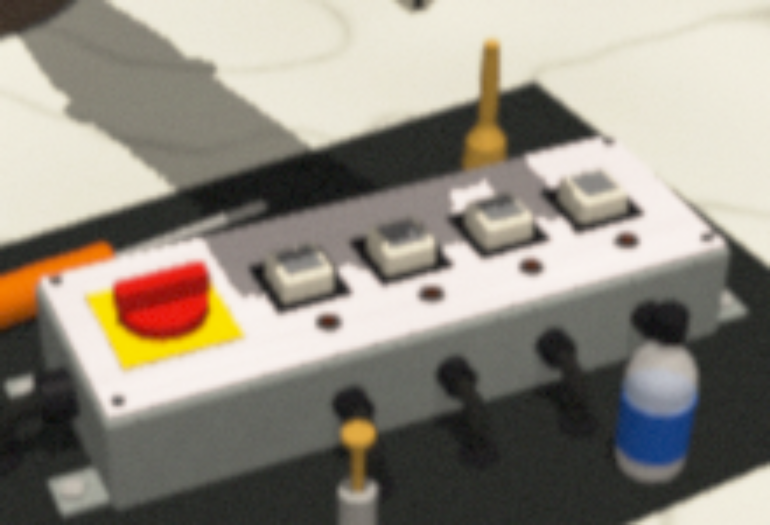

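Key 3, at about (400,245) in the crop, now looks level with the others, and the bystanders are in place. My height filter caught the gripper, so I'll measure again with a height cut.

```bash
sed -i 's/&(z.ravel()>0)/\&(z.ravel()>0)\&(X[:,2]<.1)/' ht.py; python3 ht.py pics/s4.png; python3 - <<'E'
from h import *
from cell import arm
a=np.load("scene0.npz")["img"].astype(int); b=arm.get_image("scene")["img"].astype(int)
ha=cv2.cvtColor(a.astype(np.uint8),cv2.COLOR_RGB2HSV); hb=cv2.cvtColor(b.astype(np.uint8),cv2.COLOR_RGB2HSV)
for n,(x,y,w,h,lo,hi) in dict(bottle=(355,215,30,45,(100,100,60),(130,255,255)),piston=(270,238,22,20,(12,120,80),(30,255,255)),mouth=(308,130,22,36,(12,120,60),(30,255,255)),sd=(155,185,60,35,(5,180,100),(18,255,255))).items():
    for H in (ha,hb):
        m=cv2.moments(cv2.inRange(H[y:y+h,x:x+w],lo,hi)); print(n,round(m["m10"]/m["m00"],2),round(m["m01"]/m["m00"],2))
E
```

```text
scene 1 h 0.0750457847724737 57
scene 2 h 0.07513321222022272 57
scene 3 h 0.07499950748822026 63
scene 4 h 0.07502250925808243 64
top 1 h None 0
top 2 h None 0
top 3 h None 0
top 4 h None 0
bottle 11.31 28.47
bottle 11.3 28.46
piston 11.88 8.33
piston 11.86 8.3
mouth 10.79 23.26
mouth 10.74 23.35
sd 26.78 18.9
sd 26.93 18.89
```

All four keys are level (75.0–75.1 mm) and the bystanders haven't moved, so I'm handing in.

```bash
python3 -c "
from cell import arm
print(arm.sign_off())"
```

```text
the job is handed in; nothing more can be done
None
```

The latched key was the one in the third place. It now stands out level with the other three, and I have handed the job in at about 13 s of the 51 s allowed. Sign-off gives no verdict.

- **Taps:** I tapped the keys left to right with closed fingertips. Keys 1, 2 and 4 met the fingers at about 74 mm and gave slightly. Key 3 met them about 5 mm lower and felt stiff.
- **Tap force:** The wrist force readings went above the suggested 1 to 3 N, to about 4 to 5 N on keys 1, 2 and 4 and 6 N on key 3. No key switched over. A camera check afterwards showed key 3 still in, at 70.2 mm against 75.0 mm for keys 1 and 2.
- **Press:** I then pressed key 3 to its bottom stop, at about 9 N, and let it go.
- **Last checks:** The scene camera puts all four key tops at 75.0 to 75.1 mm. That is about 1 mm above the nominal 74 mm, but all four read alike, and the camera is only good to about 2 mm. The mouthpiece, bottle, piston and screwdriver show shifts of 0.15 pixels or less in that view. The arm was about 130 mm above the keys, touching nothing.
- **Not checked:** The top camera could not confirm the final heights because the arm blocked its view.

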